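Touch off the bottle-nest plate at its three pads

ROBOT

A 6-joint arm with a two-finger parallel gripper is mounted at the origin on the work surface. World frame = base frame: x ahead of the robot, y to its left, z up, the work surface at z = 0. Lengths are in mm, angles in rad, forces in N, time in s.
With the tool pointing down it reaches from about 350 to 875 mm from the base axis. Payload 4.2 kg.
Tool frame: the origin (TCP) lies at the very end of the fingers, on their centre line; the grasp point (between the pads) lies arm.hold_point_z behind it (arm.hold_point_z is the distance from the TCP to the grasp point, in mm); z points along the fingers, y is the direction in which the jaws open and shut (so a half turn about z gives the same grasp; the last joint's range is limited). The gripper opens to 85 mm and grips with 20 to 120 N. Pads are 22 mm wide; open, the fingers measure 114 mm over their backs; the gripper's body (76 mm by 85 mm) begins 54 mm behind the grasp point. The pads swing forward as they close: fully open they stand 13 mm farther back than shut.
Start: joints at [1.496, 0.385, 0.008, 0, -1.194, -0.259], TCP at [204.74, 590.492, 231.312] pointing down, gripper open.
Joint ranges: [-3.14, 3.14], [-1.21, 2.06], [-1.07, 1.41], [-3.16, 2.05], [-2.99, -0.16], [-3.1, 3.1]. Speed limits (rad/s): [2.79, 2.79, 3.14, 3.14, 3.14, 3.14].

INTERFACE

Orientations are given as a unit quaternion [x, y, z, w].
In Python, from bench import arm gives the robot as it stands.
- The arm moves only by the tool step_arm, never from a script. Its argument "series" is a list of rows, each a list of 6 numbers: the shift along the world's x, y, z scaled (see below), then the turn, a rotation vector about the world's x, y, z scaled (see below). A call has 1 to 12 rows; each row is the pose to reach, as a shift and turn from the pose commanded when the call began; what a row does not reach only later rows make up. The controller multiplies each number of a shift by 400 mm and each number of a turn by pi/2 rad. A row lasts 1/12 s, in which the tool goes at most 41.7 mm and 7.16 degrees, less where a joint would pass 70% of its speed; a pose out of reach is approached as far as the arm can. A call with a number of a shift or a turn outside -1 to 1 is refused whole. A call with a gripper value outside its range is refused whole. "jaw" is the opening, from -1 (shut) to 1 (fully open), set as the call begins (left out, the last holds). The fingers move at their own pace and stop on an object; the grip force is fixed at half the most. Time passes only in rows, so rows that repeat a pose let the fingers close. It gives the time, the measured TCP pose, the force and the opening at its end, in the units of the state.
- arm.read_state(): the state, without advancing time (a new reading comes with each control period).
- arm.get_image(name): name is "scene" or "side" or "wrist"; returns a dict with "image" (420x560x3 uint8, red, green, blue), "camera_matrix" (3x3 intrinsics, pixels), "world_from_camera" (4x4, takes a point from camera to world coordinates). Camera axes: x right, y up, looking along -z (the intrinsics and any distortion apply to the point x, -y, -z); pixel columns grow to the right and rows downward; lengths in mm; the calibration is good to about 2 mm. A picture is of the moment at which its call begins. There is no depth.
- arm.job_done(): hands the job in, once; it reports no verdict.
The state is a dict: "clock": time; "joints": joint angles; "joint_vel": joint speeds; "joint_efforts": joint torques, N m; "position": TCP position; "ee_rot": TCP orientation; "contact_force": force on the tool from outside, world axes, zero at the start; "wrist_torque": the same for the moment, N m; "gripper_width": finger opening in mm.
Only numpy, scipy, OpenCV 4.12 (cv2) and the standard library are available. Lean on these libraries where they do the work, as an engineer would, in place of code of your own. Each camera call takes 0.05 s, during which the arm holds its last target.

TASK

Before the bottling run, touch off the aluminium plate with the two square bottle pockets: from above, gently press its red pad, then its yellow, then its blue, each down a few millimetres for a moment and then let up again. Do not shift that plate, and leave the look-alike plate with the round pockets alone.

Things in the scene. Friction and masses are not known exactly. Their poses are not given: they have to be found in the camera images.
- pad_red_top (a point): Middle of the top of the red pad of the SQUARE-pocket plate: an upright sprung plunger, 36 mm across, on a dark collar 52 mm across. At rest its top is 48 mm above the table and 14 mm above the collar. It gives from 2 N, is 3 mm down at 3 N, at its stop 10 mm down at 6 N, and springs back. A touch counts once it is 2 mm or more down for a quarter second. z up.
- pad_yellow_top (a point): The same point of the yellow pad of the SQUARE-pocket plate; pad exactly like the red one (size, height, spring). The plate: loose aluminium, about 1.4 kg, 210 x 140 x 22 mm, flat on the table at any angle, two square pockets 49 mm wide and 14 mm deep in its middle. Yellow is the corner pad: 154 mm from red along the plate's long edge, 84 mm from blue along its short edge.
- pad_blue_top (a point): The same point of the blue pad of the SQUARE-pocket plate; pad exactly like the red one (size, height, spring). It is 84 mm from the yellow pad along the plate's short edge, diagonally opposite the red pad. The plate's fourth corner has no pad.
- round_nest: The look-alike, to be left alone: a loose aluminium plate of the same size, 210 x 140 x 22 mm, with the same red, yellow and blue pads (tops 48 mm above the table) but two ROUND pockets 49 mm across. Origin: centre of its underside; x along its long edge from red to yellow pad, y along its short edge from blue to yellow pad, z up.

How it is judged:
By the outcome, as a careful person would: the job done as asked, in the order asked, and still so for the second after the job is handed in, with the robot touching nothing.
It also fails if it takes over 43 s, if anything falls off the work surface, if the arm or the gripper's body presses on something with over 40 N, if the wrist force passes 120 N, or if a joint passes its speed limit or range.

## Working session

There is one attempt and no reset: what is moved stays moved. The work goes in short steps, Python scripts to look and compute and a tool call to move; the robot and the scene stay as the last step left them, time stands still between calls to the robot, and variables do not carry over. Pictures are saved under pics/ and viewed, and the job is handed in when it is done.

Besides the shell and the picture viewer there is one more tool, called after ">>>" by a JSON object that holds its "method" and its "body", one argument or row to a line. step_arm: Moves the arm, as the interface text tells. Shifts and turns lie within -1 to 1; 1 stands for 400 mm of shift or pi/2 rad of turn. Its arguments: {"type":"object","properties":{"series":{"type":"array","items":{"type":"array","items":{"type":"number","minimum":-1,"maximum":1}}},"jaw":{"type":"number"}},"required":["series"]}

```bash
mkdir -p pics; ls; python3 - <<'E'
from bench import arm
import cv2
print(arm.read_state(), arm.hold_point_z)
for n in ["scene","side","wrist"]:
    d=arm.get_image(n); cv2.imwrite(f"pics/{n}0.png",d["image"][:,:,::-1])
    print(n,d["camera_matrix"],d["world_from_camera"],[k for k in d])
E
```

```text
pics
{'clock': 0.0, 'joints': array([ 1.49563533e+00,  3.85524018e-01,  6.61517378e-03, -4.94402135e-04,
       -1.19401366e+00, -2.58598756e-01]), 'joint_vel': array([ 0.0008209 , -0.00091597,  0.00135993,  0.00165819, -0.00155264,
        0.00098965]), 'joint_efforts': array([ 9.68204768e-04, -3.92288840e+01,  1.88397628e+01,  4.18595999e+00,
       -4.70694155e-03,  5.11492971e-06]), 'position': array([204.54033379, 589.95333199, 230.23775017]), 'ee_rot': array([ 9.86092103e-01, -1.66196215e-01, -1.31429307e-04,  1.07966629e-03]), 'contact_force': array([-0.00789645,  0.59990885, -0.03630711]), 'wrist_torque': array([-0.0776674 ,  0.01643851, -0.00079267]), 'gripper_width': 85.54091671140553} 18.700000000000003
scene [[542.45223851   0.         279.60696024]
 [  0.         542.45223851 212.04002953]
 [  0.           0.           1.        ]] [[ 4.87227132e-01 -6.82704514e-01  5.44540419e-01  1.19059141e+03]
 [ 8.73273292e-01  3.79569238e-01 -3.05484780e-01 -3.46061909e+02]
 [ 1.86504607e-03  6.24373078e-01  7.81124050e-01  9.87111158e+02]
 [ 0.00000000e+00  0.00000000e+00  0.00000
[... 272 characters left out ...]

 [-5.63119219e-01 -5.23326507e-01  6.39551493e-01  4.63205337e+02]
 [-1.77868534e-02  7.81419825e-01  6.23752102e-01  5.39667949e+02]
 [ 0.00000000e+00  0.00000000e+00  0.00000000e+00  1.00000000e+00]] ['image', 'camera_matrix', 'world_from_camera']
wrist [[296.60403665   0.         282.23226427]
 [  0.         296.60403665 210.5843816 ]
 [  0.           0.           1.        ]] [[-3.28740086e-01  9.07360449e-01  2.61967501e-01  2.71736935e+02]
 [-9.44418323e-01 -3.16425759e-01 -8.91558749e-02  5.67511565e+02]
 [ 1.99675090e-03 -2.76716018e-01  9.60949665e-01  3.72961184e+02]
 [ 0.00000000e+00  0.00000000e+00  0.00000000e+00  1.00000000e+00]] ['image', 'camera_matrix', 'world_from_camera']
```

View pics/scene0.png

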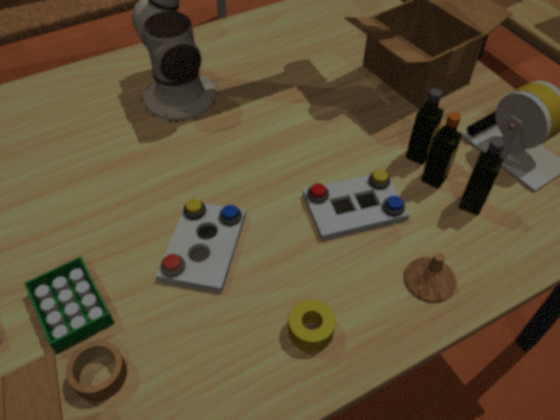

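View pics/side0.png

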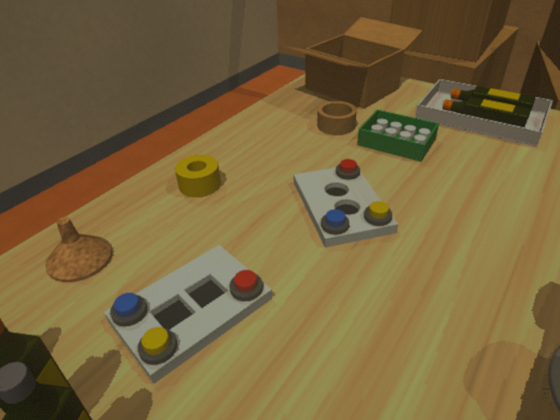

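View pics/wrist0.png

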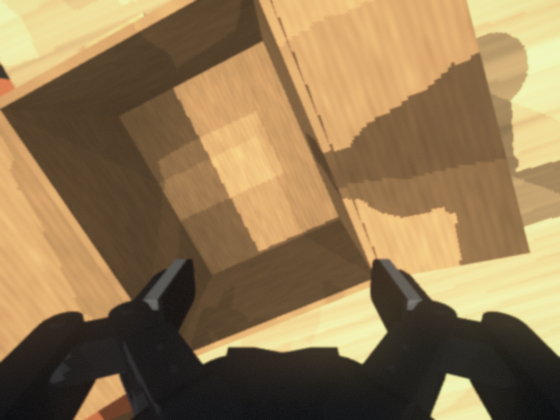

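The scene picture shows the square-pocket plate at about (355,205): red (318,190), yellow (380,177), blue (395,203). In the side view its pads are red (246,282), yellow (156,342) and blue (127,306). The round plate is at (203,245) in the scene view. The wrist camera is over the cardboard box. I'll enlarge to get finer pixel positions.

```bash
python3 - <<'E'
import cv2
a=cv2.imread("pics/scene0.png")[160:245,290:420]; cv2.imwrite("pics/s_c.png",cv2.resize(a,None,fx=6,fy=6,interpolation=cv2.INTER_CUBIC))
a=cv2.imread("pics/side0.png")[240:380,95:285]; cv2.imwrite("pics/d_c.png",cv2.resize(a,None,fx=4,fy=4,interpolation=cv2.INTER_CUBIC))
E
```

```text
(no output)
```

View pics/s_c.png

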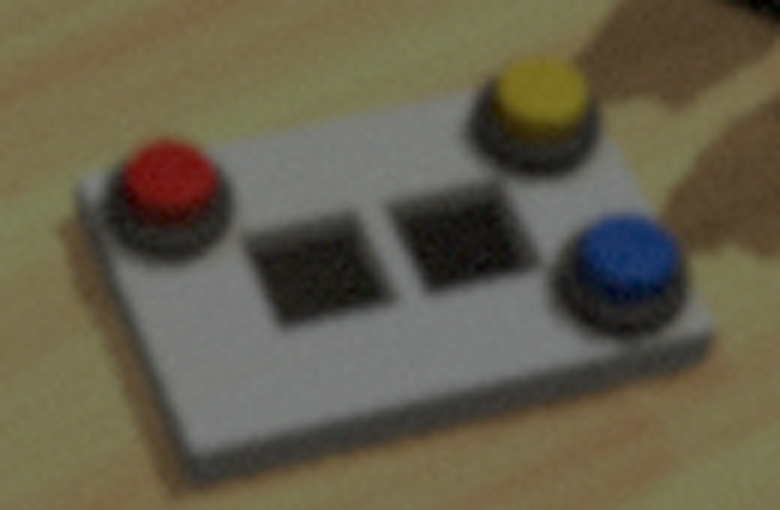

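View pics/d_c.png

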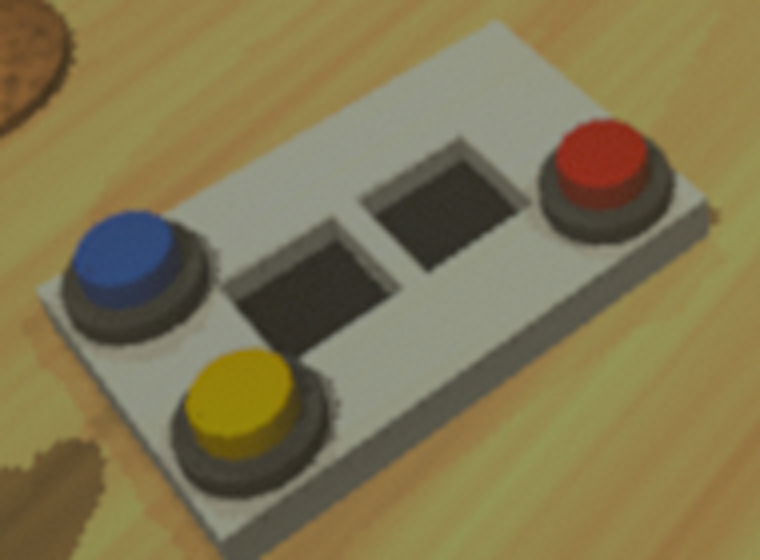

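The scene crop puts the pad top centres at red (170,175), yellow (543,90) and blue (630,250). The side crop puts them at red (602,152), yellow (241,388) and blue (124,250). Both crops show square pockets. Next I'll intersect these rays at z=48 and fit the plate.

```bash
cat > h.py <<'E'
import numpy as np
def ray(K,T,px,z):
    d=np.array([(px[0]-K[0,2])/K[0,0],-(px[1]-K[1,2])/K[1,1],-1.])
    d=T[:3,:3]@d; o=T[:3,3]; return (o+d*(z-o[2])/d[2])[:2]
def fit(pts):  # red,yellow,blue in plate frame
    M=np.array([[-77,42],[77,42],[77,-42.]]); P=np.array(pts)
    m=M.mean(0);p=P.mean(0);U,S,V=np.linalg.svd((M-m).T@(P-p));D=np.diag([1,np.linalg.det(V.T@U.T)])
    R=V.T@D@U.T
    return (M-m)@R.T+p, np.arctan2(R[1,0],R[0,0])
E
python3 - <<'E'
from bench import arm
from h import *
px={"scene":[(170/6+290,175/6+160),(543/6+290,90/6+160),(630/6+290,250/6+160)],"side":[(602/4+95,152/4+240),(241/4+95,388/4+240),(124/4+95,250/4+240)]}
for n in px:
    d=arm.get_image(n); P=[ray(d["camera_matrix"],d["world_from_camera"],p,48) for p in px[n]]
    F,a=fit(P); print(n,np.round(P,1).tolist(),np.round(F,1).tolist(),a, np.linalg.norm(P[0]-P[1]),np.linalg.norm(P[1]-P[2]))
E
```

```text
scene [[520.4, 131.6], [553.8, 282.2], [636.1, 262.9]] [[520.2, 131.6], [554.1, 281.8], [636.0, 263.3]] 1.3490074799196097 154.27860237675213 84.52755224063903
side [[515.0, 134.4], [549.8, 283.6], [630.0, 266.8]] [[515.2, 134.2], [548.8, 284.5], [630.8, 266.1]] 1.350654451417123 153.22493446999138 81.950916333225
```

```bash
python3 - <<'E'
from bench import arm
from h import *
d=arm.get_image("scene");K,T=d["camera_matrix"],d["world_from_camera"]
for n,p,z in [("b1",(418,160),0),("b2",(437,183),0),("b3",(474,210),0),("boxnear",(365,77),0),("boxfront",(436,103),0)]: print(n,ray(K,T,p,z))
# heights: top pixel -> z where ray xy closest to base
for p,t in [((418,157),(435,93)),((437,180),(453,115)),((474,206),(497,140))]:
    b=ray(K,T,p,0); print(min((np.linalg.norm(ray(K,T,t,z)-b),z) for z in range(50,400,5)))
E
```

```text
b1 [525.35127695 427.31971497]
b2 [609.65357933 419.13303696]
b3 [718.02930242 440.29333667]
boxnear [183.9097706  502.23170191]
boxfront [374.92658332 608.61452949]
(np.float64(3.556155910032696), 205)
(np.float64(12.24246242579862), 205)
(np.float64(11.681474818819725), 210)
```

>>> {"method": "step_arm", "body": {
  "series": [
    [0, 0, 0.1, 0, 0, 0],
    [0, 0, 0.18, 0, 0, 0],
    [0.74, -0.91, 0.18, 0, 0, 0],
    [0.74, -0.91, 0.18, 0, 0, 0],
    [0.74, -0.91, 0.18, 0, 0, 0],
    [0.74, -0.91, 0.18, 0, 0, 0],
    [0.74, -0.91, 0.18, 0, 0, 0],
    [0.74, -0.91, 0.18, 0, 0, 0],
    [0.74, -0.91, 0.18, 0, 0, 0],
    [0.74, -0.91, 0.18, 0, 0, 0],
    [0.74, -0.91, 0.18, 0, 0, 0],
    [0.74, -0.91, 0.18, 0, 0, 0]
  ],
  "jaw": -1
}}

```text
clock: 1.3
position: [468.4, 265.4, 303.6]
ee_rot: [0.986, -0.166, 0.0, -0.0]
contact_force: [-0.2, 0.9, 0.5]
gripper_width: 0.1
```

>>> {"method": "step_arm", "body": {
  "series": [
    [0.08, -0.1, -0.13, 0, 0, 0],
    [0.08, -0.1, -0.13, 0, 0, 0],
    [0.08, -0.1, -0.13, 0, 0, 0],
    [0.08, -0.1, -0.13, 0, 0, 0],
    [0.08, -0.1, -0.13, 0, 0, 0]
  ]
}}

```text
clock: 1.72
position: [500.1, 227.6, 252.2]
ee_rot: [0.986, -0.166, 0.001, -0.0]
contact_force: [0.1, 0.5, -0.3]
gripper_width: -0.1
```

```bash
python3 - <<'E'
from bench import arm
import cv2
s=arm.read_state();print(s["clock"],s["position"],s["joints"],s["contact_force"])
d=arm.get_image("wrist"); cv2.imwrite("pics/w1.png",d["image"][:,:,::-1])
import numpy as np; np.savez("w1.npz",K=d["camera_matrix"],T=d["world_from_camera"])
cv2.imwrite("pics/w1b.png",cv2.resize(d["image"][:,:,::-1],(800,600),interpolation=cv2.INTER_CUBIC))
E
```

```text
1.7167 [500.05052274 227.64420994 252.17538934] [ 7.22638995e-01  2.40674016e-01 -1.46944679e-01  6.14040066e-04
 -1.18172287e+00  5.14327792e-01] [ 0.09355754  0.51504485 -0.26634504]
```

View pics/w1b.png

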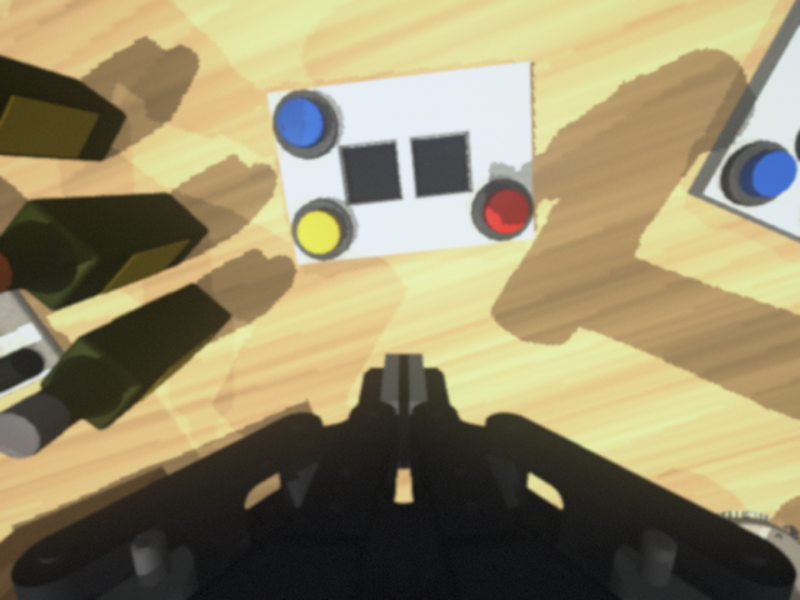

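The wrist view shows the square-pocket plate clear of the fingers: blue (300,122), yellow (319,232), red (506,211) in the 800x600 picture. The round plate is at far right. I'll enlarge the pads.

```bash
python3 - <<'E'
import cv2
a=cv2.imread("pics/w1.png")[55:190,180:380]; cv2.imwrite("pics/w1c.png",cv2.resize(a,None,fx=4,fy=4,interpolation=cv2.INTER_CUBIC))
E
```

```text
(no output)
```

View pics/w1c.png

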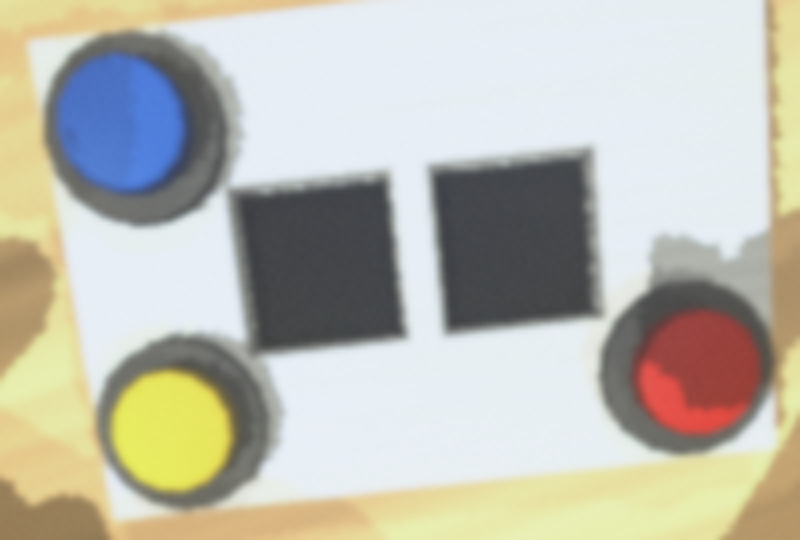

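The crop gives centres of blue (119,122), yellow (171,430) and red (701,371).

```bash
python3 - <<'E'
from h import *
d=np.load("w1.npz")
P=[ray(d["K"],d["T"],(x/4+180,y/4+55),48) for x,y in [(701,371),(171,430),(119,122)]]
F,a=fit(P);print(np.round(P,1),np.round(F,1),a)
from bench import arm
tip=arm.read_state()["position"]
# where camera calib puts the finger tip (pixel ~ (403,357)*.7)
print(ray(d["K"],d["T"],(403*.7,357*.7),tip[2]),tip)
E
```

```text
[[516.4 134.1]
 [550.7 284. ]
 [632.3 265.7]] [[516.4 134. ]
 [550.5 284.2]
 [632.4 265.6]] 1.347477740128327
[508.43608047 225.36971491] [499.95861787 228.20739875 252.65148856]
```

>>> {"method": "step_arm", "body": {
  "series": [
    [0.042, -0.236, 0, 0, 0, 0],
    [0.042, -0.236, 0, 0, 0, 0],
    [0.042, -0.236, -0.1, 0, 0, 0],
    [0.042, -0.236, -0.2, 0, 0, 0],
    [0.042, -0.236, -0.3, 0, 0, 0],
    [0.042, -0.236, -0.4, 0, 0, 0],
    [0.042, -0.236, -0.44, 0, 0, 0],
    [0.042, -0.236, -0.44, 0, 0, 0],
    [0.042, -0.236, -0.44, 0, 0, 0],
    [0.042, -0.236, -0.44, 0, 0, 0]
  ],
  "jaw": -1
}}

```text
clock: 2.6
position: [518.1, 134.5, 77.7]
ee_rot: [0.986, -0.165, 0.002, -0.001]
contact_force: [-0.6, 0.2, 0.6]
gripper_width: 0.1
```

```bash
python3 - <<'E'
from bench import arm
import cv2,numpy as np
s=arm.read_state();print(s["clock"],s["position"],s["contact_force"])
for n in ["side","wrist"]:
    im=arm.get_image(n)["image"][:,:,::-1]
    if n=="side": im=cv2.resize(im[180:400,80:340],None,fx=2,fy=2)
    cv2.imwrite(f"pics/r1{n}.png",im)
E
```

```text
2.6 [518.13732058 134.53758407  77.66854495] [-0.5916597   0.23339034  0.64477208]
```

View pics/r1side.png

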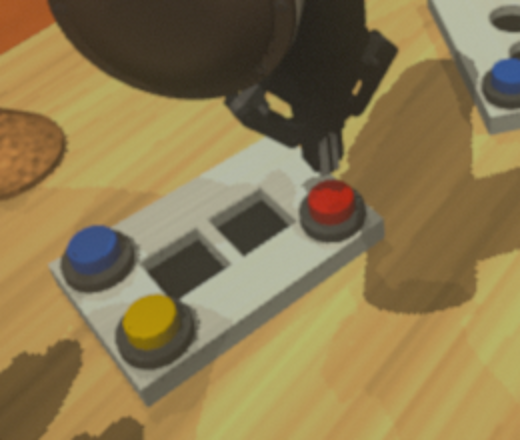

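View pics/r1wrist.png

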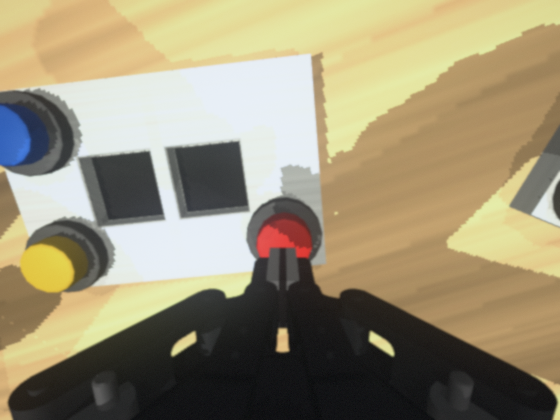

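Both views show the closed fingertips over the red pad. Pressing to about z=43.

>>> {"method": "step_arm", "body": {
  "series": [
    [0, 0, -0.05, 0, 0, 0],
    [0, 0, -0.068, 0, 0, 0],
    [0, 0, -0.075, 0, 0, 0],
    [0, 0, -0.08, 0, 0, 0],
    [0, 0, -0.084, 0, 0, 0],
    [0, 0, -0.088, 0, 0, 0],
    [0, 0, -0.088, 0, 0, 0],
    [0, 0, -0.088, 0, 0, 0],
    [0, 0, -0.088, 0, 0, 0],
    [0, 0, -0.088, 0, 0, 0]
  ]
}}

```text
clock: 3.53
position: [516.5, 133.0, 40.4]
ee_rot: [0.986, -0.166, 0.0, -0.0]
contact_force: [-3.9, 2.8, 5.2]
gripper_width: -0.2
```

```bash
python3 - <<'E'
from bench import arm
import cv2,numpy as np
s=arm.read_state();print(s["clock"],s["position"],s["contact_force"])
im=arm.get_image("side")["image"][:,:,::-1]
cv2.imwrite(f"pics/r2.png",cv2.resize(im[240:340,180:310],None,fx=5,fy=5))
E
```

```text
3.5333 [516.45120364 132.97154856  40.4103752 ] [-3.89268897  2.79897665  5.19764302]
```

View pics/r2.png

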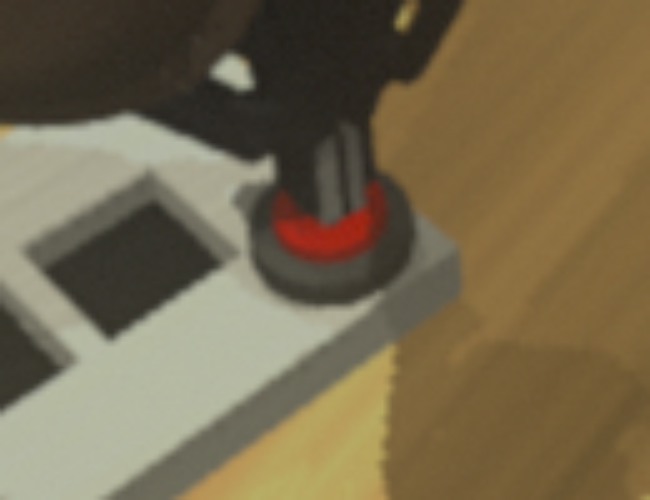

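The pad is visibly pressed, about 7 mm at 5 N. Now letting up straight.

>>> {"method": "step_arm", "body": {
  "series": [
    [0, 0, 0.01, 0, 0, 0],
    [0, 0, 0.02, 0, 0, 0],
    [0, 0, 0.06, 0, 0, 0],
    [0, 0, 0.1, 0, 0, 0],
    [0, 0, 0.1, 0, 0, 0],
    [0, 0, 0.1, 0, 0, 0]
  ]
}}

```text
clock: 4.08
position: [517.1, 132.9, 80.7]
ee_rot: [0.986, -0.166, 0.001, -0.001]
contact_force: [0.7, -0.3, -0.5]
gripper_width: -0.2
```

```bash
python3 - <<'E'
from bench import arm
import cv2,numpy as np
s=arm.read_state();print(s["clock"],s["position"],s["contact_force"])
a=cv2.imread("pics/side0.png"); 
im=np.ascontiguousarray(arm.get_image("side")["image"][:,:,::-1])
cv2.imwrite("pics/r3.png",np.vstack([cv2.resize(x[240:380,95:285],None,fx=2,fy=2) for x in (a,im)]))
w=arm.get_image("wrist")["image"][:,:,::-1]; cv2.imwrite("pics/r3w.png",w)
E
```

```text
4.0833 [517.14689041 132.86224125  80.68289462] [ 0.73466152 -0.30698222 -0.51121339]
```

View pics/r3.png

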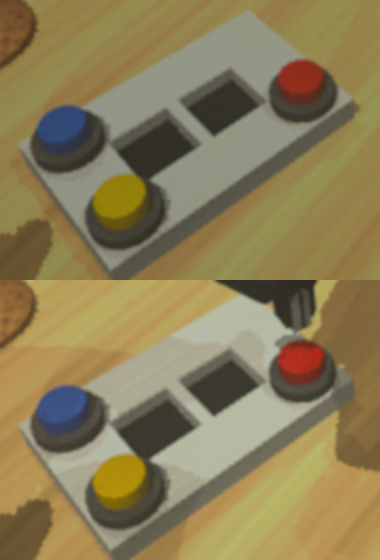

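View pics/r3w.png

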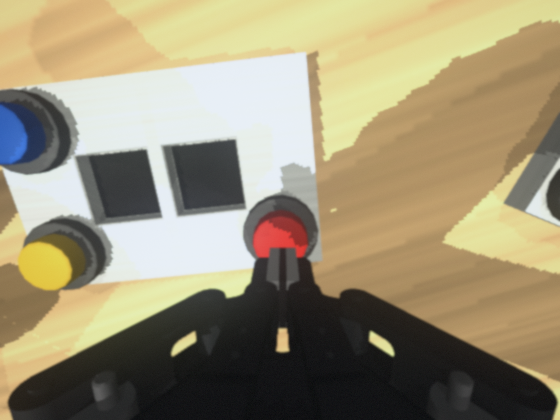

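Red sprang back and the plate looks unmoved. Next to yellow.

>>> {"method": "step_arm", "body": {
  "series": [
    [0.085, 0.377, 0.02, 0, 0, 0],
    [0.085, 0.377, 0.02, 0, 0, 0],
    [0.085, 0.377, 0.02, 0, 0, 0],
    [0.085, 0.377, 0.02, 0, 0, 0],
    [0.085, 0.377, 0, 0, 0, 0],
    [0.085, 0.377, 0, 0, 0, 0],
    [0.085, 0.377, -0.04, 0, 0, 0],
    [0.085, 0.377, -0.06, 0, 0, 0],
    [0.085, 0.377, -0.06, 0, 0, 0],
    [0.085, 0.377, -0.06, 0, 0, 0],
    [0.085, 0.377, -0.06, 0, 0, 0]
  ]
}}

```text
clock: 5.1
position: [550.7, 283.0, 56.5]
ee_rot: [0.986, -0.166, 0.0, 0.0]
contact_force: [0.2, -0.3, -0.0]
gripper_width: 0.1
```

```bash
python3 - <<'E'
from bench import arm
import cv2,numpy as np
s=arm.read_state();print(s["clock"],s["position"],s["contact_force"])
w=arm.get_image("wrist")["image"][:,:,::-1]; cv2.imwrite("pics/y1w.png",w)
E
```

```text
5.1 [550.66019057 283.00175013  56.46715848] [ 0.19240794 -0.26239981 -0.03385781]
```

View pics/y1w.png

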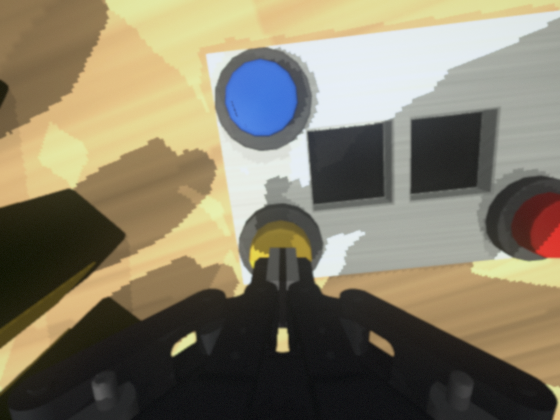

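The fingertips at (283,250) are centred over the yellow pad. Pressing.

>>> {"method": "step_arm", "body": {
  "series": [
    [0, 0, -0.015, 0, 0, 0],
    [0, 0, -0.023, 0, 0, 0],
    [0, 0, -0.028, 0, 0, 0],
    [0, 0, -0.032, 0, 0, 0],
    [0, 0, -0.034, 0, 0, 0],
    [0, 0, -0.034, 0, 0, 0],
    [0, 0, -0.034, 0, 0, 0],
    [0, 0, -0.034, 0, 0, 0],
    [0, 0, -0.034, 0, 0, 0]
  ]
}}

```text
clock: 5.9
position: [550.7, 283.7, 42.9]
ee_rot: [0.986, -0.166, 0.0, -0.0]
contact_force: [0.5, -0.3, 4.3]
gripper_width: -0.3
```

```bash
python3 - <<'E'
from bench import arm
import cv2,numpy as np
s=arm.read_state();print(s["clock"],s["position"],s["contact_force"])
im=arm.get_image("side")["image"][:,:,::-1]
cv2.imwrite(f"pics/y2.png",cv2.resize(im[280:380,90:220],None,fx=5,fy=5))
E
```

```text
5.9 [550.70651484 283.69650426  42.85018403] [ 0.45439119 -0.28701271  4.27633554]
```

View pics/y2.png

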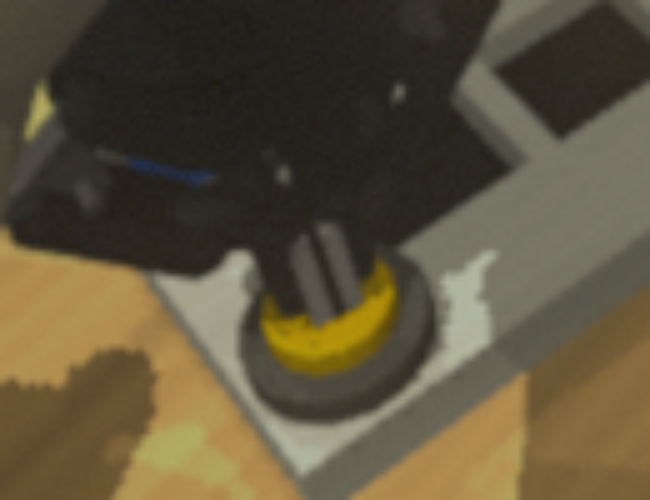

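Yellow is down about 5 mm at 4.3 N with negligible side force. Lifting and going to blue.

>>> {"method": "step_arm", "body": {
  "series": [
    [0, 0, 0.01, 0, 0, 0],
    [0, 0, 0.03, 0, 0, 0],
    [0, 0, 0.1, 0, 0, 0],
    [0, 0, 0.1, 0, 0, 0],
    [0.206, -0.046, 0.1, 0, 0, 0],
    [0.206, -0.046, 0.1, 0, 0, 0],
    [0.206, -0.046, 0.1, 0, 0, 0],
    [0.206, -0.046, 0.06, 0, 0, 0],
    [0.206, -0.046, 0.034, 0, 0, 0],
    [0.206, -0.046, 0.034, 0, 0, 0],
    [0.206, -0.046, 0.034, 0, 0, 0],
    [0.206, -0.046, 0.034, 0, 0, 0]
  ]
}}

```text
clock: 6.95
position: [632.6, 265.6, 56.5]
ee_rot: [0.986, -0.166, 0.0, 0.0]
contact_force: [-0.2, -0.1, 0.7]
gripper_width: 0.0
```

```bash
python3 - <<'E'
from bench import arm
import cv2,numpy as np
s=arm.read_state();print(s["clock"],s["position"],s["contact_force"])
w=arm.get_image("wrist")["image"][:,:,::-1]; cv2.imwrite("pics/b1w.png",w)
E
```

```text
6.95 [632.60262563 265.5508921   56.52363665] [-0.1724755  -0.09579606  0.73438164]
```

View pics/b1w.png

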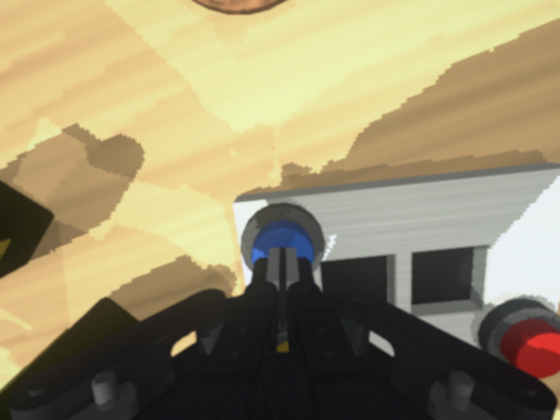

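The fingertips are centred over blue. Same press.

>>> {"method": "step_arm", "body": {
  "series": [
    [0, 0, -0.015, 0, 0, 0],
    [0, 0, -0.023, 0, 0, 0],
    [0, 0, -0.028, 0, 0, 0],
    [0, 0, -0.032, 0, 0, 0],
    [0, 0, -0.034, 0, 0, 0],
    [0, 0, -0.034, 0, 0, 0],
    [0, 0, -0.034, 0, 0, 0],
    [0, 0, -0.034, 0, 0, 0],
    [0, 0, -0.034, 0, 0, 0]
  ]
}}

```text
clock: 7.75
position: [632.9, 265.6, 42.9]
ee_rot: [0.986, -0.166, 0.0, -0.0]
contact_force: [-2.3, 2.7, 3.4]
gripper_width: 0.1
```

```bash
python3 - <<'E'
from bench import arm
import cv2,numpy as np
s=arm.read_state();print(s["clock"],s["position"],s["contact_force"])
im=arm.get_image("scene")["image"][:,:,::-1]
cv2.imwrite(f"pics/b2.png",cv2.resize(im[150:240,300:420],None,fx=5,fy=5))
E
```

```text
7.75 [632.94761514 265.62414889  42.88458937] [-2.28264793  2.71969766  3.39279028]
```

View pics/b2.png

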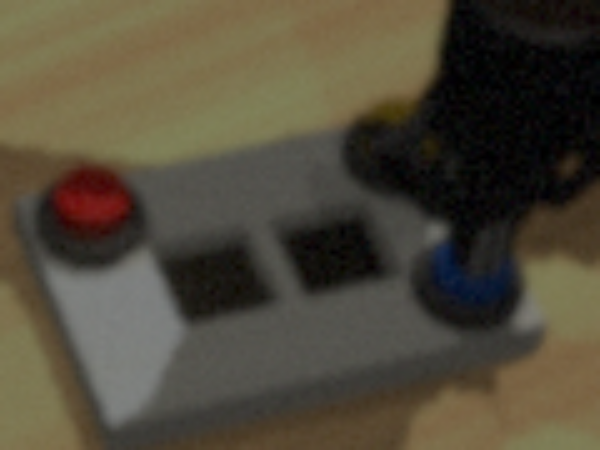

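Blue is down about 5 mm. Lifting straight up, well clear.

>>> {"method": "step_arm", "body": {
  "series": [
    [0, 0, 0.01, 0, 0, 0],
    [0, 0, 0.03, 0, 0, 0],
    [0, 0, 0.1, 0, 0, 0],
    [0, 0, 0.2, 0, 0, 0],
    [0, 0, 0.3, 0, 0, 0],
    [0, 0, 0.4, 0, 0, 0],
    [-0.2, 0, 0.5, 0, 0, 0],
    [-0.3, 0, 0.5, 0, 0, 0],
    [-0.3, 0, 0.5, 0, 0, 0],
    [-0.3, 0, 0.5, 0, 0, 0],
    [-0.3, 0, 0.5, 0, 0, 0],
    [-0.3, 0, 0.5, 0, 0, 0]
  ]
}}

```text
clock: 8.8
position: [512.9, 264.9, 242.8]
ee_rot: [0.986, -0.166, 0.0, 0.0]
contact_force: [-0.5, 0.3, -0.5]
gripper_width: 0.0
```

```bash
python3 - <<'E'
from bench import arm
import cv2,numpy as np
s=arm.read_state();print(s["clock"],s["position"],s["contact_force"])
for n,(r0,r1,c0,c1) in {"scene":(160,300,150,420),"side":(150,380,95,400)}.items():
    im=arm.get_image(n)["image"][:,:,::-1]; a=cv2.imread(f"pics/{n}0.png")
    f=2 if n=="scene" else 1.3
    cv2.imwrite(f"pics/end_{n}.png",np.vstack([cv2.resize(np.ascontiguousarray(x[r0:r1,c0:c1]),None,fx=f,fy=f) for x in(a,im)]))
d=arm.get_image("wrist");cv2.imwrite("pics/endw.png",d["image"][:,:,::-1]);np.savez("w2.npz",K=d["camera_matrix"],T=d["world_from_camera"])
E
```

```text
8.8 [512.88468266 264.88138191 242.78761617] [-0.53105075  0.33903629 -0.54765115]
```

View pics/end_scene.png

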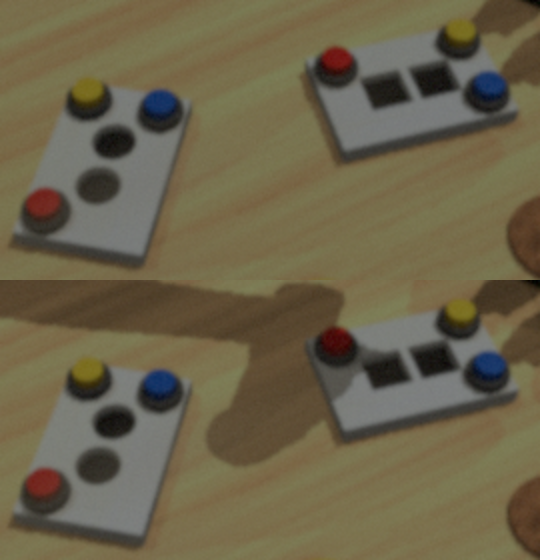

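View pics/end_side.png

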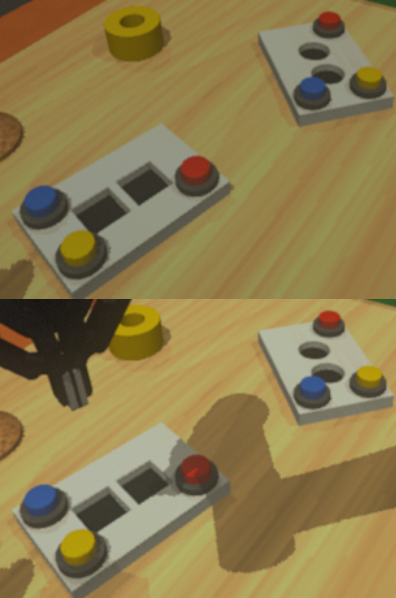

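View pics/endw.png

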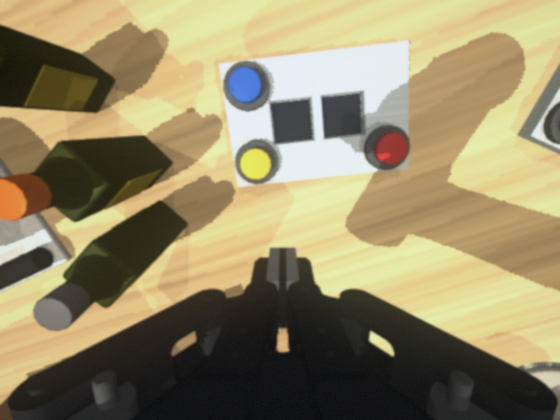

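Before/after pairs match: both plates are in the same pixels (to within about 1 px), all three pads are up, and the arm is well clear. Handing in.

```bash
python3 -c "
from bench import arm
print(arm.job_done())"
```

```text
the job is handed in; nothing more can be done
None
```

I pressed the square-pocket plate's pads from above with the closed fingertips, in the order red, yellow, blue. Each was held for about 0.4 s or more and then let up straight. The job is handed in at 8.8 s on the robot's clock.

| Pad | Pressed down | Vertical force |
|---|---|---|
| Red | about 7.5 mm | 5.2 N |
| Yellow | about 5 mm | 4.3 N |
| Blue | about 5 mm | 3.4 N |

- **Last checks:** before and after pictures from the scene and side cameras show both plates in the same place to within about 1 px. All three pads had sprung back, and the arm was clear at about 240 mm. I did not touch the round-pocket plate.
- **Disagreements:**
  - The scene and side cameras differed by about 5 mm on the pad positions. I used their mean, which the wrist camera matched to within about 1.5 mm.
  - Red went a little deeper than the 5 mm I aimed for, but stayed short of its 10 mm stop.
  - Red and blue showed side forces of about 4.8 N and 3.6 N. I saw no plate shift from either.

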